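# Shim the short foot of a rocking parcel scale

### The job

The parcel scale rocks because its near right foot (under the red dot) is too short. Lay the thin or the thick packer, whichever suits the gap, flat on the bench under that foot, then slide the yellow wedge in on top of it until it is snug and the foot bears on it, gently and without jacking the scale up. Leave both in place, then press down on the red dot (a firm 10 to 20 N) to show that the scale no longer rocks, and leave the clutter on the bench alone.

Things in the scene. Friction and masses are not known exactly. Their poses are not given: they have to be found in the camera images.
- scale: Parcel scale, loose, about 5 kg. Steel deck 290 x 260 mm, top 62 mm above the bench; chassis underside 36 mm up; display (260 mm tall) at the far left corner. Origin on the bench under its middle; x points from its near edge (robot's side) to the far edge, y left, z up. Ball feet of 14 mm radius at x +-135, y +-115 mm, 10 mm inside the near edge. Over 35 N on the foot or 50 N on the deck does harm.
- foot_spot (a point): The point on the bench (height 0) straight below the centre of the short, near right foot (scale x -135, y -115 mm); axes as the scale's. The foot hangs over it with an unknown gap of 10 to 18 mm, different each time. Slide shims in along the scale's +x, from its near edge.
- press_spot (a point): Centre of the red dot (26 mm across) on the deck, 62 mm straight above foot_spot: where to press. The unshimmed scale stands level on its other three feet; 6 to 9 N here tips the short foot down onto the bench, sinking the dot by as much as the gap. Let go, it tips back level, but may have slid some mm.
- thin_packer_mid (a point): Centre of the blue flat packer, a plastic strip 90 x 30 x 6 mm (x along its length, y across, z up), loose on the bench, 40 g. It can be gripped across its 30 mm width with the fingertips just clear of the bench.
- thick_packer_mid (a point): Centre of the red flat packer, a plastic strip 90 x 30 x 10 mm (x along its length, y across, z up), loose on the bench, 40 g.
- wedge_lug (a point): Centre (11 mm above the underside) of the yellow wedge's grip lug, 22 long x 24 wide x 22 mm tall, at its thick end. x points to the thin nose, whose edge is 99 mm ahead of this point. Wedge loose, 50 g, 110 x 26 mm, underside flat; its top rises evenly from 2.5 mm at the nose to 11.3 mm at the lug. On the thin packer it fills gaps of 9 to 15 mm, on the thick one 13 to 19.
- thin_packer: The blue packer again; origin at the centre of its underside.
- thick_packer: The red packer again; origin at the centre of its underside.
- wedge: The yellow wedge again; origin at the middle of its underside, 44 mm ahead of the lug's centre.
- tape_roll: Bystander: roll of tape, 96 mm across, 48 mm tall. Origin under its centre.
- marker: Bystander: marker pen, 135 mm long along x, 17 mm thick. Origin under its middle.
- stapler: Bystander: stapler, 150 mm long along x, about 50 mm tall. Origin under its middle.
- mug: Bystander: blue mug, 80 mm across, 95 mm tall. Origin under its centre.
- screwdriver: Bystander: screwdriver lying along its x. Origin under its middle.
- carton: Bystander: small carton 120 x 90 x 80 mm. Origin under its centre.
- level: Bystander: small yellow spirit level, 150 mm long along y, 40 mm wide, 22 mm tall. Origin under its centre.

How it is judged:
By the outcome, as a careful person would: the job done as asked, in the order asked, and still so for the second after the job is handed in, with the robot touching nothing.
It also fails if it takes over 72 s, if anything falls off the work surface, if the arm or the gripper's body presses on something with over 40 N, if the wrist force passes 120 N, or if a joint passes its speed limit or range.

### The arm

A 6-joint arm with a two-finger parallel gripper is mounted at the origin on the work surface. World frame = base frame: x ahead of the robot, y to its left, z up, the work surface at z = 0. Lengths are in mm, angles in degrees, forces in N, time in s.
With the tool pointing down it reaches from about 350 to 850 mm from the base axis. Payload 8.1 kg.
Tool frame: the origin (TCP) lies at the very end of the fingers, on their centre line; the grasp point (between the pads) lies 19 mm behind it (r.grip_depth is the distance from the TCP to the grasp point, in mm); y points along the fingers, z is the direction in which the jaws open and shut, and the axes are right-handed (so a half turn about y gives the same grasp; the last joint's range is limited). The gripper opens to 85 mm and grips with 20 to 120 N. Pads are 22 mm wide; open, the fingers measure 114 mm over their backs; the gripper's body (76 mm by 85 mm) begins 54 mm behind the grasp point. The pads swing forward as they close: fully open they stand 13 mm farther back than shut.
Start: joints at [64.607, 7.471, 85.268, -0, 87.261, -4.893], TCP at [210.108, 562.014, 231.292] pointing down, gripper open.
Joint ranges: [-169.43, 169.43], [-51.17, 129.36], [1.28, 143.12], [-76.62, 256.62], [0, 156.53], [-152.29, 152.29]. Speed limits (degrees/s): [136.94, 136.94, 159.86, 180, 180, 180].

### API

Orientations are given as [roll, pitch, yaw] about the fixed x, y, z axes, in that order (R = Rz(yaw) Ry(pitch) Rx(roll)).
In Python, from bench import readout, eyes, r gives the robot as it stands. The module is installed in compiled form; this text tells all that it offers.
- The arm moves only by the tool move_arm, never from a script. Its argument "motion" is text: rows parted by semicolons, each of 6 numbers parted by spaces: the shift along the world's x, y, z in cm, then the turn, a rotation vector about the world's x, y, z in degrees. A call has 1 to 10 rows; each row is the pose to reach, as a shift and turn from the pose commanded when the call began; what a row does not reach only later rows make up. A row lasts 1/12 s, in which the tool goes at most 41.7 mm and 7.16 degrees, less where a joint would pass 70% of its speed; a pose out of reach is approached as far as the arm can. A call with a gripper value outside its range is refused whole. "fingers" is the finger opening in cm, from 0 to 8.54, set as the call begins (left out, the last holds). The fingers move at their own pace and stop on an object; "squeeze" is the grip in N (left out, the last holds). Time passes only in rows, so rows that repeat a pose let the fingers close. It gives the time, the measured TCP pose, the force and the opening at its end, in the units of the state.
- readout.sense(): the state, without advancing time (a new reading comes with each control period).
- eyes.snapshot(name): name is "scene" or "top" or "wrist"; returns a dict with "image" (480x640x3 uint8, blue, green, red), "fx", "fy", "cx", "cy" (pixels), "world_to_cam" (4x4, takes a point from world to camera coordinates). Camera axes: x right, y down, z forward; pixel columns grow to the right and rows downward; lengths in mm; the calibration is good to about 2 mm. A picture is of the moment at which its call begins. There is no depth.
- r.hand_in(): hands the job in, once; it reports no verdict.
The state is a dict: "time": time; "joint_pos": joint angles; "qd": joint speeds; "joint_efforts": joint torques, N m; "tool_pos": TCP position; "tcp_rot": TCP orientation; "ft_force": force on the tool from outside, world axes, zero at the start; "wrist_torque": the same for the moment, N m; "finger_gap": finger opening in mm.
Only numpy, scipy, OpenCV 4.12 (cv2) and the standard library are available. Lean on these libraries where they do the work, as an engineer would, in place of code of your own. Each camera call takes 0.05 s, during which the arm holds its last target. There are 200 camera calls.

## Working session

There is one attempt and no reset: what is moved stays moved. The work goes in short steps, Python scripts to look and compute and a tool call to move; the robot and the scene stay as the last step left them, time stands still between calls to the robot, and variables do not carry over. Pictures are saved under pics/ and viewed, about 8 in all and at most 12, crops included, and the job is handed in when it is done.

Besides the shell and the picture viewer there is one more tool, called after "Request:" by a JSON object that holds its "method" and its "body", one argument or row to a line. move_arm: Moves the arm, as the interface text tells. Its arguments: {"type":"object","properties":{"motion":{"type":"string"},"fingers":{"type":"number"},"squeeze":{"type":"number"}},"required":["motion"]}

```bash
mkdir -p pics; ls
python3 - <<'E'
from bench import readout, eyes, r
import cv2,numpy as np
s=readout.sense();print(s)
for n in("scene","top"):
    d=eyes.snapshot(n);cv2.imwrite(f"pics/{n}0.png",d["image"]);print(n,d["fx"],d["cx"],d["cy"],np.round(d["world_to_cam"],3).tolist())
E
```

```text
pics
{'time': 0.0, 'joint_pos': array([ 6.46063717e+01,  7.51545892e+00,  8.53293254e+01,  6.21884433e-04,
        8.72617793e+01, -4.89313215e+00]), 'qd': array([-0.02927368, -0.08159155,  0.02179168,  0.00780412, -0.02086258,
        0.00894458]), 'joint_efforts': array([ 1.18922082e-03, -5.69388127e+01, -5.00558996e+01,  2.88873241e-05,
        1.40755170e-02, -2.66030696e-05]), 'tool_pos': array([209.8682623 , 561.51096978, 230.24033584]), 'tcp_rot': array([-9.01061223e+01,  9.70846010e-03, -2.05005354e+01]), 'ft_force': array([0.11174565, 0.19940835, 0.43034622]), 'wrist_torque': array([-0.0272302 ,  0.00641493, -0.01968343]), 'finger_gap': 85.71623070019974}
scene 512.9519084734876 325.050662483545 236.92211358813717 [[0.123, 0.992, 0.013, -100.349], [0.55, -0.058, -0.833, -223.965], [-0.826, 0.11, -0.553, 1852.232], [0.0, 0.0, 0.0, 1.0]]
top 575.9044620427895 315.3550981689491 261.1238971076741 [[0.019, -1.0, 0.012, 9.656], [-0.994, -0.021, -0.105, 565.451], [0.106, -0.01, -0.994, 1219.87], [0.0, 0.0, 0.0, 1.0]]
```

View pics/top0.png

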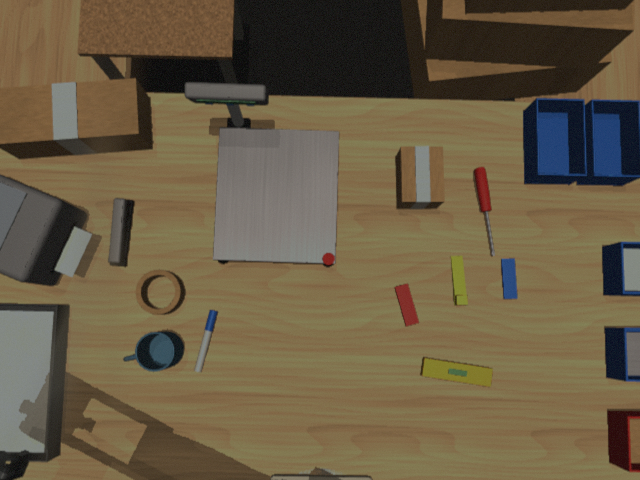

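View pics/scene0.png

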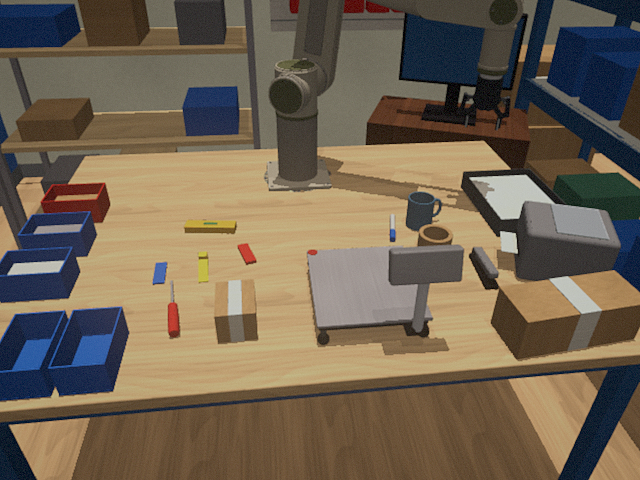

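Top view: scale deck at about (277,195), red dot (328,259), red packer (407,305), wedge (459,280) with its lug at the lower end (461,299), and blue packer (509,279). The scene view agrees, and the way in from the near edge is clear.

```bash
cat > h.py <<'E'
from bench import readout, eyes, r
import cv2,numpy as np
def ray(d,uv,z):
    W=np.array(d["world_to_cam"]);R=W[:3,:3];c=-R.T@W[:3,3]
    v=R.T@np.array([(uv[0]-d["cx"])/d["fx"],(uv[1]-d["cy"])/d["fy"],1])
    return c+v*(z-c[2])/v[2]
def proj(d,p):
    q=d["world_to_cam"]@np.append(p,1);return np.array([d["fx"]*q[0]/q[2]+d["cx"],d["fy"]*q[1]/q[2]+d["cy"]])
def mask(img,col):
    h=cv2.cvtColor(img,cv2.COLOR_BGR2HSV);H,S,V=cv2.split(h)
    if col=="red": m=((H<6)|(H>172))&(S>170)&(V>60)
    if col=="yellow": m=(H>22)&(H<36)&(S>150)&(V>60)
    if col=="blue": m=(H>100)&(H<125)&(S>140)&(V>60)
    return m.astype(np.uint8)*255
def blobs(img,col,amin=60):
    cs,_=cv2.findContours(mask(img,col),cv2.RETR_EXTERNAL,cv2.CHAIN_APPROX_NONE)
    return [c for c in cs if cv2.contourArea(c)>=amin]
def strip(d,c,z):
    "centre, long axis yaw, sizes of a contour cast on plane z"
    P=np.array([ray(d,p,z)[:2] for p in c[:,0,:].astype(float)],np.float32)
    (cx,cy),(w,h),_=cv2.minAreaRect(P)
    b=cv2.boxPoints(cv2.minAreaRect(P));e=max((b[1]-b[0],b[2]-b[1]),key=np.linalg.norm)
    a=np.degrees(np.arctan2(e[1],e[0]));a=(a+90)%180-90
    return np.round([cx,cy,a,max(w,h),min(w,h)],1)
E
python3 - <<'E'
from h import *
d=eyes.snapshot("top")
for col,z in(("red",10),("yellow",6),("blue",6)):
    for c in blobs(d["image"],col):
        print(col,np.round(c[:,0].mean(0)),strip(d,c,z))
for c in blobs(d["image"],"red"):
    if abs(c[:,0].mean(0)[0]-328)<6: print("dot",ray(d,c[:,0].mean(0),62))
g=cv2.cvtColor(d["image"],cv2.COLOR_BGR2HSV)
m=((g[...,1]<60)&(g[...,2]>70)).astype(np.uint8)*255
m[:128]=0
for c in cv2.findContours(m,0,1)[0]:
    if cv2.contourArea(c)>5000: print("deck",strip(d,c,62),cv2.boxPoints(cv2.minAreaRect(c)).round().tolist())
W=d["world_to_cam"]
w=eyes.snapshot("wrist");W=w["world_to_cam"]
print("wristcam",-W[:3,:3].T@W[:3,3],W[:3,:3].round(2).tolist(),w["fx"],w["cx"],w["cy"])
E
```

```text
red [630. 442.] [ 188.3 -668.9   -2.2  115.8   26. ]
red [406. 305.] [ 476.1 -180.    16.4   87.1   28. ]
red [328. 259.] [572.6  -7.    1.   22.2  22.1]
red [482. 189.] [ 737.8 -350.5    8.3  100.2   24.5]
yellow [457. 372.] [ 332.4 -291.5   82.   151.1   39.8]
yellow [458. 281.] [ 532.8 -296.1    4.9  106.4   27.3]
blue [628. 353.] [ 378.  -675.3   -2.1  114.3   33.2]
blue [211. 320.] [433.4 246.7 -13.2  42.   14.6]
blue [509. 278.] [ 539.1 -407.8    2.8   85.1   28. ]
blue [626. 267.] [ 566.9 -677.9   -2.3  115.8   42.7]
blue [615. 130.] [ 8.639e+02 -6.587e+02  2.000e-01  1.787e+02  1.110e+02]
blue [561. 137.] [ 863.9 -532.3    0.   178.8  112.9]
dot [566.7345406   -5.73699744  62.        ]
deck [303.9 611.1   3.9 292.  109.6] [[-0.0, 310.0], [53.0, 310.0], [53.0, 452.0], [0.0, 452.0]]
deck [ 7.036e+02  1.077e+02 -7.000e-01  2.895e+02  2.585e+02] [[213.0, 260.0], [217.0, 127.0], [339.0, 131.0], [335.0, 264.0]]
wristcam [145.06830188 586.91482599 372.98360634] [[0.35, 0.94, -0.0], [0.9, -0.34, 0.27], [0.25, -0.1, -0.96]] 386.3757951415966 326.88992866049244 236.68231757448694
```

Request:
{"method": "move_arm", "body": {
  "motion": "17.8 -28.4 0 0 0 20.5;17.8 -28.4 0 0 0 20.5;17.8 -28.4 0 0 0 20.5;17.8 -28.4 0 0 0 20.5;17.8 -28.4 0 0 0 20.5;17.8 -28.4 0 0 0 20.5;17.8 -28.4 0 0 0 20.5;17.8 -28.4 0 0 0 20.5;17.8 -28.4 0 0 0 20.5;17.8 -28.4 0 0 0 20.5",
  "fingers": 0
}}

```text
time: 1.03
tool_pos: [389.3, 276.0, 231.3]
tcp_rot: [-90.0, -0.0, -0.3]
ft_force: [-0.4, -0.0, 0.3]
finger_gap: -0.2
```

Request:
{"method": "move_arm", "body": {
  "motion": "17.9 -28.4 -15 0 0 0;17.9 -28.4 -15 0 0 0;17.9 -28.4 -15 0 0 0;17.9 -28.4 -15 0 0 0;17.9 -28.4 -15 0 0 0;17.9 -28.4 -15 0 0 0;17.9 -28.4 -15 0 0 0;17.9 -28.4 -15 0 0 0;17.9 -28.4 -15 0 0 0;17.9 -28.4 -15 0 0 0"
}}

```text
time: 1.87
tool_pos: [567.3, -8.7, 77.3]
tcp_rot: [-90.0, 0.2, -0.1]
ft_force: [0.2, 0.5, 0.1]
finger_gap: -0.1
```

Request:
{"method": "move_arm", "body": {
  "motion": "0 0 -0.8 0 0 0;0 0 -1.5 0 0 0;0 0 -1.5 0 0 0;0 0 -1.5 0 0 0"
}}

```text
time: 2.2
tool_pos: [566.4, -4.2, 65.9]
tcp_rot: [-90.0, 0.1, 0.1]
ft_force: [0.1, 0.6, 0.1]
finger_gap: 0.1
```

Request:
{"method": "move_arm", "body": {
  "motion": "0 0 -0.1 0 0 0;0 0 -0.2 0 0 0;0 0 -0.3 0 0 0;0 0 -0.4 0 0 0;0 0 -0.5 0 0 0;0 0 -0.5 0 0 0"
}}

```text
time: 2.7
tool_pos: [567.2, -6.0, 61.3]
tcp_rot: [-90.0, -0.0, -0.0]
ft_force: [-0.6, 0.5, -0.3]
finger_gap: 0.1
```

Request:
{"method": "move_arm", "body": {
  "motion": "0 0 -0.1 0 0 0;0 0 -0.2 0 0 0;0 0 -0.3 0 0 0;0 0 -0.3 0 0 0"
}}

```text
time: 3.03
tool_pos: [566.8, -6.5, 59.0]
tcp_rot: [-90.0, 0.0, -0.0]
ft_force: [-6.2, -1.7, 10.0]
finger_gap: 0.0
```

Request:
{"method": "move_arm", "body": {
  "motion": "0 0 -0.1 0 0 0;0 0 -0.2 0 0 0;0 0 -0.3 0 0 0;0 0 -0.3 0 0 0"
}}

```text
time: 3.37
tool_pos: [566.8, -7.0, 56.1]
tcp_rot: [-90.1, 0.0, -0.0]
ft_force: [-6.7, -2.8, 10.7]
finger_gap: -0.6
```

Request:
{"method": "move_arm", "body": {
  "motion": "0 0 -0.1 0 0 0;0 0 -0.2 0 0 0;0 0 -0.3 0 0 0;0 0 -0.3 0 0 0"
}}

```text
time: 3.7
tool_pos: [566.9, -7.3, 53.1]
tcp_rot: [-90.1, 0.0, -0.0]
ft_force: [-6.7, -4.3, 11.0]
finger_gap: -0.0
```

Request:
{"method": "move_arm", "body": {
  "motion": "0 0 -0.1 0 0 0;0 0 -0.2 0 0 0;0 0 -0.2 0 0 0"
}}

```text
time: 3.95
tool_pos: [567.0, -7.4, 51.2]
tcp_rot: [-90.1, 0.0, -0.0]
ft_force: [-6.7, -4.8, 10.0]
finger_gap: 0.3
```

Request:
{"method": "move_arm", "body": {
  "motion": "0 0 -0.1 0 0 0;0 0 -0.15 0 0 0;0 0 -0.15 0 0 0"
}}

```text
time: 4.2
tool_pos: [567.1, -7.4, 50.0]
tcp_rot: [-90.1, 0.0, -0.0]
ft_force: [-6.7, -5.8, 11.3]
finger_gap: 0.1
```

Request:
{"method": "move_arm", "body": {
  "motion": "0 0 -0.1 0 0 0;0 0 -0.15 0 0 0;0 0 -0.15 0 0 0"
}}

```text
time: 4.45
tool_pos: [567.1, -7.5, 49.6]
tcp_rot: [-90.1, 0.0, -0.0]
ft_force: [-13.3, -5.9, 20.7]
finger_gap: -0.3
```

Request:
{"method": "move_arm", "body": {
  "motion": "0 0 1 0 0 0;0 0 3 0 0 0;0 0 7 0 0 0;-1 -4 10 0 0 0;-5.8 -40.3 10 0 0 0;-5.8 -40.3 10 0 0 0;-5.8 -40.3 10 0 0 0;-5.8 -40.3 10 0 0 0;-5.8 -40.3 10 0 0 0;-5.8 -40.3 10 0 0 0"
}}

```text
time: 5.28
tool_pos: [525.0, -288.4, 145.7]
tcp_rot: [-90.0, -0.0, -0.0]
ft_force: [-0.3, 1.0, 0.1]
finger_gap: 0.1
```

Request:
{"method": "move_arm", "body": {
  "motion": "0 -16 0 0 0 0;0 -16 0 0 0 0;0 -16 0 0 0 0;0 -16 0 0 0 0;0 -16 0 0 0 0;0 -16 0 0 0 0",
  "fingers": 5
}}

```text
time: 5.78
tool_pos: [524.6, -448.4, 144.4]
tcp_rot: [-90.0, 0.0, -0.2]
ft_force: [0.6, 0.8, -0.7]
finger_gap: 50.1
```

```bash
cat > m.py <<'E'
from h import *
def near(d,col,z,xy,tol=60):
    for c in blobs(d["image"],col):
        s=strip(d,c,z)
        if np.hypot(s[0]-xy[0],s[1]-xy[1])<tol: return s
def dot(d):
    for c in blobs(d["image"],"red"):
        p=ray(d,c[:,0].mean(0),62)
        if np.hypot(p[0]-567,p[1]+6)<40: return p.round(1)
def deck(d):
    g=cv2.cvtColor(d["image"],cv2.COLOR_BGR2HSV)
    m=((g[...,1]<60)&(g[...,2]>70)).astype(np.uint8)*255
    m[:128]=0
    c=max(cv2.findContours(m[:300,180:380],0,1)[0],key=cv2.contourArea)+np.array([180,0])
    return strip(d,c,62)
E
python3 - <<'E'
from m import *
print(readout.sense()["tool_pos"])
w=eyes.snapshot("wrist");cv2.imwrite("pics/w1.png",w["image"])
print("wrist blue",near(w,"blue",6,(539,-408)),near(w,"yellow",6,(533,-296)))
t=eyes.snapshot("top");print("dot",dot(t),"deck",deck(t))
E
```

```text
[ 524.56135911 -448.36015612  144.40632803]
wrist blue [ 536.8 -407.6    3.5   87.    27.7] [ 533.3 -294.3   -2.6  104.1   33. ]
dot [568.   -4.3  62. ] deck [ 7.047e+02  1.087e+02 -6.000e-01  2.897e+02  2.590e+02]
```

View pics/w1.png

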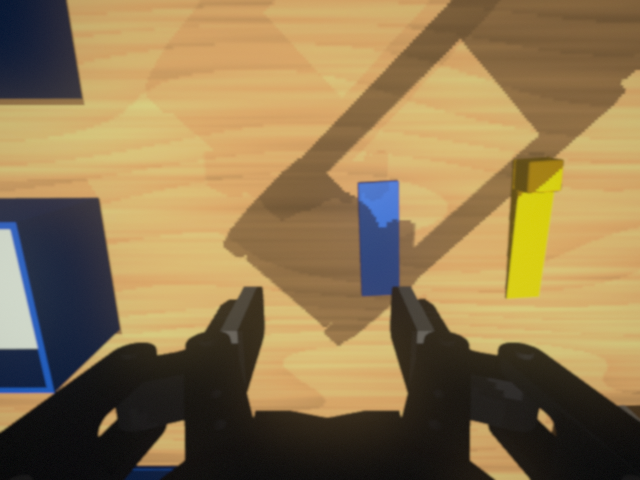

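The wrist view shows the blue packer at (380,238) and the wedge at (528,228) with its lug at the top, both lying free. The gap is about 11.5 mm, so I'll use the thin packer.

Request:
{"method": "move_arm", "body": {
  "motion": "-1.7 3.9 -4 0 0 3;-1.7 3.9 -8 0 0 3;-1.7 3.9 -11.4 0 0 3;-1.7 3.9 -12.4 0 0 3;-1.7 3.9 -12.4 0 0 3;-1.7 3.9 -12.4 0 0 3;-1.7 3.9 -12.4 0 0 3"
}}

```text
time: 6.47
tool_pos: [510.7, -408.9, 24.9]
tcp_rot: [-90.2, -0.2, 3.0]
ft_force: [1.1, -1.4, 0.8]
finger_gap: 49.9
```

Request:
{"method": "move_arm", "body": {
  "motion": "-0.2 0 -0.8 0 0 0;-0.2 0 -1.6 0 0 0;-0.2 0 -1.9 0 0 0;-0.2 0 -1.9 0 0 0;-0.2 0 -1.9 0 0 0"
}}

```text
time: 6.88
tool_pos: [506.3, -407.3, 2.1]
tcp_rot: [-90.0, 0.0, 3.0]
ft_force: [0.0, -0.1, -0.1]
finger_gap: 50.1
```

Request:
{"method": "move_arm", "body": {
  "motion": "0 -0.2 -0.05 0 0 0;0 -0.2 -0.05 0 0 0;0 -0.2 -0.05 0 0 0;0 -0.2 -0.05 0 0 0;0 -0.2 -0.05 0 0 0;0 -0.2 -0.05 0 0 0;0 -0.2 -0.05 0 0 0",
  "fingers": 2,
  "squeeze": 30
}}

```text
time: 7.47
tool_pos: [506.9, -409.8, 2.4]
tcp_rot: [-90.0, -0.0, 3.0]
ft_force: [-0.2, -1.6, 2.1]
finger_gap: 28.5
```

Request:
{"method": "move_arm", "body": {
  "motion": "0 0 1 0 0 0;0 0 4 0 0 0;0 0 8 0 0 0;0 0 8 0 0 0;0 0 8 0 0 0;0 0 8 0 0 0"
}}

```text
time: 7.97
tool_pos: [506.7, -409.3, 82.6]
tcp_rot: [-90.0, -0.0, 3.0]
ft_force: [0.3, 0.4, -0.4]
finger_gap: 28.6
```

Run:
```python
from m import *
s=readout.sense();print(s["tool_pos"],s["tcp_rot"],s["finger_gap"])
w=eyes.snapshot("wrist");cv2.imwrite("pics/w2.png",w["image"])
z=s["tool_pos"][2]
print("wrist blue",near(w,"blue",z+4,(537,-408)))
```

```text
[ 506.72896389 -409.33006513   82.5751771 ] [-9.00196153e+01 -2.74628959e-02  3.00543582e+00] 28.573127662453736
wrist blue [ 524.3 -407.3    1.6   64.6   29. ]
```

View pics/w2.png

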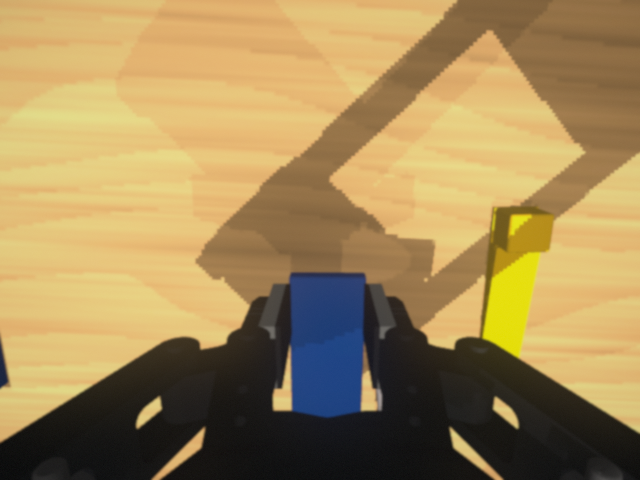

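Request:
{"method": "move_arm", "body": {
  "motion": "-4.7 40.5 0 0 0 -3.6;-4.7 40.5 0 0 0 -3.6;-4.7 40.5 0 0 0 -3.6;-4.7 40.5 0 0 0 -3.6;-4.7 40.5 0 0 0 -3.6;-4.7 40.5 0 0 0 -3.6;-4.7 40.5 0 0 0 -3.6;-4.7 40.5 0 0 0 -3.6;-4.7 40.5 0 0 0 -3.6;-4.7 40.5 0 0 0 -3.6"
}}

```text
time: 8.85
tool_pos: [457.2, -1.6, 80.3]
tcp_rot: [-89.9, 0.2, -0.6]
ft_force: [-0.7, -0.8, -0.1]
finger_gap: 28.8
```

Request:
{"method": "move_arm", "body": {
  "motion": "0 0 0 0 0 0;0 0 -3 0 0 0;0 0 -6 0 0 0;0 0 -7.5 0 0 0;0 0 -7.5 0 0 0;0 0 -7.5 0 0 0"
}}

```text
time: 9.35
tool_pos: [457.7, -4.3, 5.5]
tcp_rot: [-90.0, 0.3, -0.6]
ft_force: [0.6, -0.0, -0.0]
finger_gap: 28.5
```

Request:
{"method": "move_arm", "body": {
  "motion": "0 0 -0.2 0 0 0;0.5 0 -0.2 0 0 0;1.5 0 -0.2 0 0 0;2.5 0 -0.2 0 0 0;3.5 0 -0.2 0 0 0;4.5 0 -0.2 0 0 0;5.5 0 -0.2 0 0 0;6.5 -0.1 -0.2 0 0 0;6.5 -0.1 -0.2 0 0 0;6.5 -0.1 -0.2 0 0 0"
}}

```text
time: 10.18
tool_pos: [525.5, -5.6, 5.7]
tcp_rot: [-90.0, -0.1, -0.6]
ft_force: [-0.2, -0.8, -1.0]
finger_gap: 28.6
```

Run:
```python
from m import *
s=readout.sense();print(s["tool_pos"],s["tcp_rot"],s["finger_gap"],s["ft_force"])
w=eyes.snapshot("wrist");cv2.imwrite("pics/w3.png",w["image"])
c=eyes.snapshot("scene");cv2.imwrite("pics/s3.png",cv2.resize(c["image"][200:360,220:460],None,fx=3,fy=3))
t=eyes.snapshot("top");print("dot",dot(t),"deck",deck(t))
```

```text
[525.50074465  -5.59719606   5.73241245] [-9.00073490e+01 -7.05170499e-02 -6.10640938e-01] 28.60570662906786 [-0.23811123 -0.77982807 -1.03988934]
dot None deck [ 6.649e+02  7.610e+01 -6.000e-01  3.685e+02  3.251e+02]
```

View pics/w3.png

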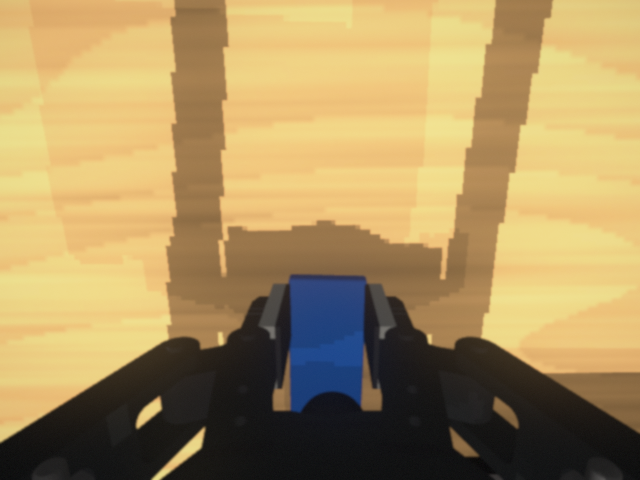

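Packer still held straight and in under the deck edge (near end at row 275, col 328). Lowering it and letting go.

Request:
{"method": "move_arm", "body": {
  "motion": "0 0 -0.1 0 0 0;0 0.05 -0.2 0 0 0;0 0.05 -0.3 0 0 0;0 0.05 -0.35 0 0 0;0 0.05 -0.35 0 0 0"
}}

```text
time: 10.75
tool_pos: [524.3, -4.9, 1.2]
tcp_rot: [-90.0, 0.0, -0.6]
ft_force: [0.2, 0.6, -0.5]
finger_gap: 28.4
```

Request:
{"method": "move_arm", "body": {
  "motion": "0 0 0 0 0 0;0 0 0 0 0 0;0 0 0 0 0 0;0 0 0 0 0 0;0 0 1 0 0 0;0 0 3 0 0 0;-2 0 6 0 0 0;-6 0 8 0 0 0;-10 0 10 0 0 0;-10 0 12 0 0 0",
  "fingers": 4.5
}}

```text
time: 11.58
tool_pos: [417.1, -4.1, 119.0]
tcp_rot: [-90.0, 0.5, -0.6]
ft_force: [0.5, 0.8, -1.4]
finger_gap: 45.1
```

Request:
{"method": "move_arm", "body": {
  "motion": "0 -12 0 0 0 0;0 -26 0 0 0 0;0 -26 0 0 0 0;0 -26 0 0 0 0;0 -26 0 0 0 0;0 -26 0 0 0 0;0 -26 0 0 0 0;0 -26 0 0 0 0;0 -26 0 0 0 0"
}}

```text
time: 12.33
tool_pos: [424.4, -265.1, 121.9]
tcp_rot: [-90.0, -0.0, -0.7]
ft_force: [-0.7, -0.3, 1.4]
finger_gap: 44.9
```

Run:
```python
from m import *
s=readout.sense();print(s["tool_pos"],s["tcp_rot"],s["finger_gap"],s["ft_force"])
w=eyes.snapshot("wrist");cv2.imwrite("pics/w4.png",w["image"])
t=eyes.snapshot("top");print("dot",dot(t),"deck",deck(t))
h=cv2.cvtColor(t["image"],cv2.COLOR_BGR2HSV)
for c in blobs(t["image"],"blue",30): print("blue",strip(t,c,6),cv2.contourArea(c))
for z in (6,22): print("wedge top",near(t,"yellow",z,(533,-296)))
cv2.imwrite("pics/t4.png",cv2.resize(t["image"][200:340,260:500],None,fx=3,fy=3,interpolation=cv2.INTER_CUBIC))
```

```text
[ 424.40670427 -265.1466076   121.85441912] [-8.99723992e+01 -1.39771106e-03 -7.06374955e-01] 44.87285811677503 [-0.67818749 -0.34308614  1.35345822]
dot [568.2  -4.   62. ] deck [ 7.047e+02  1.086e+02 -6.000e-01  2.898e+02  2.592e+02]
blue [ 378.  -675.3   -2.1  114.3   33.2] 107.5
blue [433.3 246.6 -13.8  42.1  14.7] 108.5
blue [537.5  -5.5   0.9  48.7  26.5] 219.5
blue [ 566.4 -677.9   -2.3  116.7   42.7] 93.5
blue [ 8.638e+02 -6.583e+02 -1.000e-01  1.790e+02  1.106e+02] 1786.5
blue [ 8.639e+02 -5.323e+02 -2.000e-01  1.790e+02  1.133e+02] 2092.5
wedge top [ 532.5 -296.2    5.1  107.    27.1]
wedge top [ 531.2 -292.1    5.1  105.6   26.8]
```

View pics/t4.png

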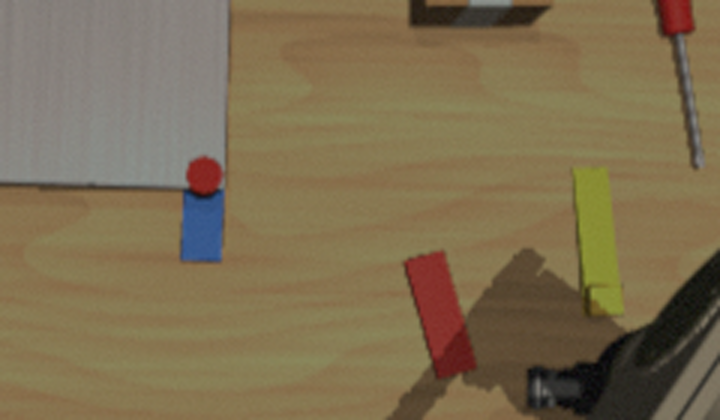

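View pics/w4.png

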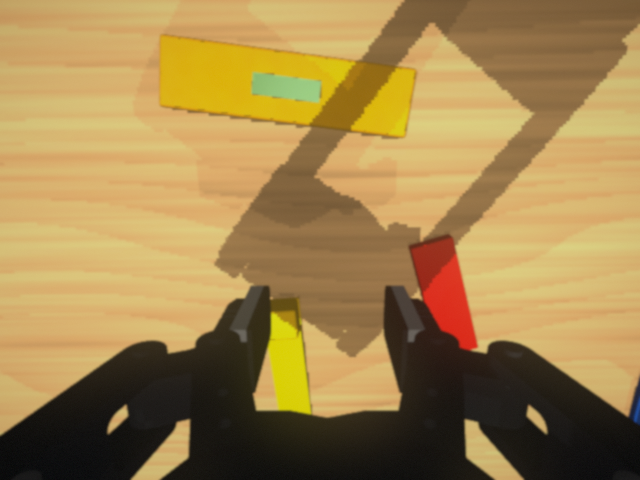

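Top crop: the blue packer sits straight under the dot's near side (crop 202,226) and the scale hasn't moved. The wedge lug is at crop (604,300), nose at (590,170). In the wrist view the lug is at about (286,323), partly behind a finger. Everything else is untouched.

Run:
```python
from m import *
t=eyes.snapshot("top")
L=ray(t,(461.3,300),22);N=ray(t,(456.7,256.8),2.5);print(L,N,np.linalg.norm((L-N)[:2]),np.degrees(np.arctan2(*(N-L)[[1,0]])))
w=eyes.snapshot("wrist");print(ray(w,(286,324),22))
s=readout.sense();print(s["tool_pos"])
```

```text
[ 487.55086585 -298.09682084   22.        ] [ 584.25719519 -293.70716784    2.5       ] 96.80590471547916 2.598961929141451
[ 486.199613   -291.35968222   22.        ]
[ 424.79091697 -263.54826078  121.56484866]
```

Request:
{"method": "move_arm", "body": {
  "motion": "6.2 -3.1 -4 0 0 4.6;6.2 -3.1 -7 0 0 4.6;6.2 -3.1 -7 0 0 4.6;6.2 -3.1 -7 0 0 4.6;6.2 -3.1 -7 0 0 4.6",
  "fingers": 6
}}

```text
time: 12.95
tool_pos: [486.0, -294.2, 50.4]
tcp_rot: [-89.9, 0.1, 4.1]
ft_force: [-0.8, -0.1, 0.8]
finger_gap: 60.1
```

Run:
```python
from m import *
s=readout.sense();print(s["tool_pos"])
w=eyes.snapshot("wrist");cv2.imwrite("pics/w5.png",w["image"][240:480,160:480])
```

```text
[ 486.00151721 -294.16362412   50.42176958]
```

View pics/w5.png

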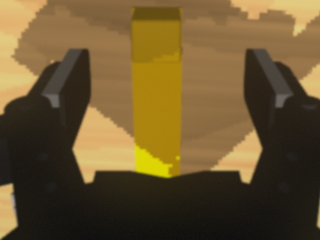

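Wrist crop: the lug is between the fingers at crop (157,35), square to them, about 10 px (5 mm) left of the centre line.

Run:
```python
from m import *
w=eyes.snapshot("wrist");s=readout.sense();print(s["tool_pos"])
for p,z in(((294,260),22),((338,260),22),((293,302),22),((341,302),22),((317,281),22)): print(p,ray(w,p,z).round(1))
```

```text
[ 486.89139683 -295.43559123   52.77980776]
(294, 260) [ 478.2 -309.8   22. ]
(338, 260) [ 476.7 -289.1   22. ]
(293, 302) [ 499.8 -309.2   22. ]
(341, 302) [ 498.1 -285.9   22. ]
(317, 281) [ 488.  -298.3   22. ]
```

Request:
{"method": "move_arm", "body": {
  "motion": "0.1 -0.3 -2 0 0 0;0.1 -0.3 -3.8 0 0 0;0.1 -0.3 -4.7 0 0 0;0.1 -0.3 -4.7 0 0 0;0.1 -0.3 -4.7 0 0 0"
}}

```text
time: 13.47
tool_pos: [487.5, -298.8, 5.3]
tcp_rot: [-90.0, -0.0, 4.0]
ft_force: [0.2, 0.0, 1.0]
finger_gap: 59.8
```

Request:
{"method": "move_arm", "body": {
  "motion": "0 0 0 0 0 0;0 0 0 0 0 0;0 0 0 0 0 0;0 0 0 0 0 0;0 0 0 0 0 0;0 0 0 0 0 0;0 0 0 0 0 0;0 0 0 0 0 0",
  "fingers": 1.5,
  "squeeze": 30
}}

```text
time: 14.13
tool_pos: [488.4, -299.6, 5.9]
tcp_rot: [-90.1, -0.1, 4.0]
ft_force: [-2.4, 1.3, 6.7]
finger_gap: 22.9
```

Run:
```python
from bench import readout
for i in range(1): s=readout.sense();print(s["tool_pos"],s["tcp_rot"],s["finger_gap"],s["ft_force"])
```

```text
[ 488.43996083 -299.55392507    5.910927  ] [-9.00752034e+01 -8.55287332e-02  4.00192554e+00] 22.87188546607773 [-2.39377703  1.27282296  6.67350259]
```

Request:
{"method": "move_arm", "body": {
  "motion": "0 0 1 0 0 0;0 0 4 0 0 0;0 0 7 0 0 0;-4.8 29.5 7 0 0 -4.6;-4.8 29.5 7 0 0 -4.6;-4.8 29.5 7 0 0 -4.6;-4.8 29.5 7 0 0 -4.6;-4.8 29.5 7 0 0 -4.6;-4.8 29.5 7 0 0 -4.6;-4.8 29.5 7 0 0 -4.6"
}}

```text
time: 14.97
tool_pos: [440.2, -9.4, 75.3]
tcp_rot: [-90.0, -0.1, -0.6]
ft_force: [0.1, 0.1, -0.4]
finger_gap: 23.4
```

Request:
{"method": "move_arm", "body": {
  "motion": "0 0 0 0 0 0;0 0 0 0 0 0;0 0 0 0 0 0;0 0 0 0 0 0;0 0 0 0 0 0;0 0 0 0 0 0"
}}

```text
time: 15.47
tool_pos: [441.0, -12.2, 74.6]
tcp_rot: [-90.0, 0.0, -0.7]
ft_force: [-0.5, -0.3, -0.1]
finger_gap: 23.3
```

Run:
```python
from m import *
s=readout.sense();print(s["tool_pos"],s["tcp_rot"],s["finger_gap"],s["ft_force"])
w=eyes.snapshot("wrist");cv2.imwrite("pics/w6.png",w["image"])
c=eyes.snapshot("scene");cv2.imwrite("pics/s6.png",cv2.resize(c["image"][190:320,240:400],None,fx=4,fy=4,interpolation=cv2.INTER_CUBIC))
for c in blobs(w["image"],"yellow",100): print(strip(w,c,75),c[:,0].min(0),c[:,0].max(0))
```

```text
[440.96284665 -12.21320453  74.55777088] [-9.00065234e+01  1.04468131e-03 -7.24259807e-01] 23.28131159409591 [-0.48835354 -0.33580791 -0.05355643]
[ 4.65e+02 -1.15e+01 -2.00e-01  5.68e+01  2.55e+01] [295 297] [357 416]
```

View pics/s6.png

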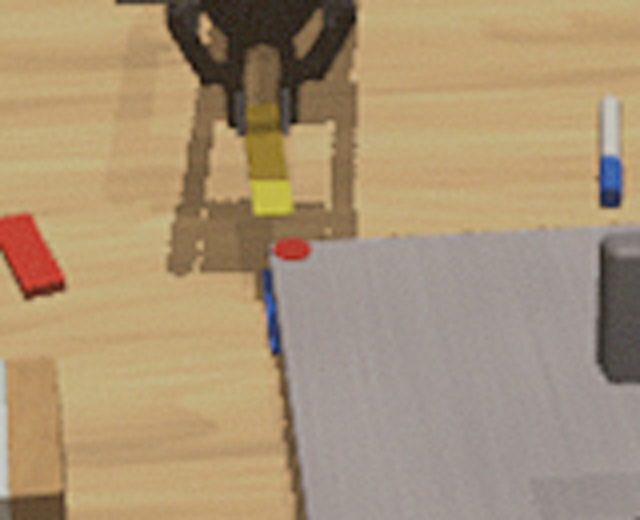

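Scene crop: wedge held nose-first at (270,195), in front of the red dot (292,248), with the blue packer visible under the scale's side (272,312). Its y needs +7 mm.

Request:
{"method": "move_arm", "body": {
  "motion": "0 0.7 -2.5 0 0 0;0 0.7 -4.5 0 0 0;0 0.7 -5.7 0 0 0;0 0.7 -6 0 0 0;0 0.7 -6 0 0 0;0 0.7 -6 0 0 0"
}}

```text
time: 16.07
tool_pos: [441.2, -4.4, 15.0]
tcp_rot: [-90.0, -0.0, -0.6]
ft_force: [0.0, 0.2, 0.0]
finger_gap: 23.4
```

Request:
{"method": "move_arm", "body": {
  "motion": "0 0 -0.05 0 0 0;0 0 -0.1 0 0 0;0 0 -0.1 0 0 0;0 0 -0.1 0 0 0"
}}

```text
time: 16.4
tool_pos: [441.2, -4.1, 14.0]
tcp_rot: [-90.0, -0.1, -0.6]
ft_force: [-0.1, -0.1, -0.8]
finger_gap: 23.7
```

Request:
{"method": "move_arm", "body": {
  "motion": "0 0 -0.05 0 0 0;0 0 -0.1 0 0 0;0 0 -0.15 0 0 0;0 0 -0.15 0 0 0;0 0 -0.15 0 0 0"
}}

```text
time: 16.82
tool_pos: [440.8, -4.0, 12.0]
tcp_rot: [-90.0, -0.0, -0.6]
ft_force: [-0.4, 0.4, 0.0]
finger_gap: 23.1
```

Request:
{"method": "move_arm", "body": {
  "motion": "0 0 -0.05 0 0 0;0 0 -0.05 0 0 0;0 0 -0.05 0 0 0"
}}

```text
time: 17.07
tool_pos: [440.8, -4.0, 11.6]
tcp_rot: [-90.0, -0.0, -0.6]
ft_force: [-1.6, 0.6, 1.5]
finger_gap: 22.9
```

Request:
{"method": "move_arm", "body": {
  "motion": "0 -0.05 0.03 0 0 0;0.5 -0.05 0.03 0 0 0;1 -0.05 0.03 0 0 0;1.5 -0.05 0.03 0 0 0;2 -0.05 0.03 0 0 0;2.5 -0.05 0.03 0 0 0;3 -0.05 0.03 0 0 0;3.5 -0.05 0.03 0 0 0;3.5 -0.05 0.03 0 0 0;3.5 -0.05 0.03 0 0 0"
}}

```text
time: 17.9
tool_pos: [476.3, -4.5, 11.8]
tcp_rot: [-90.0, -0.0, -0.6]
ft_force: [0.7, -0.0, 2.3]
finger_gap: 23.5
```

Request:
{"method": "move_arm", "body": {
  "motion": "0.2 0 0 0 0 0;0.4 0 0 0 0 0;0.6 0 0 0 0 0;0.8 0 0 0 0 0;0.8 0 0 0 0 0"
}}

```text
time: 18.32
tool_pos: [484.2, -4.6, 11.9]
tcp_rot: [-90.0, -0.0, -0.6]
ft_force: [0.7, 0.2, 1.5]
finger_gap: 23.4
```

Request:
{"method": "move_arm", "body": {
  "motion": "0.2 0 0 0 0 0;0.4 0 0 0 0 0;0.5 0 0 0 0 0;0.5 0 0 0 0 0"
}}

```text
time: 18.65
tool_pos: [489.0, -4.5, 11.8]
tcp_rot: [-90.0, -0.0, -0.6]
ft_force: [-0.8, -0.3, 3.1]
finger_gap: 23.2
```

Request:
{"method": "move_arm", "body": {
  "motion": "0.1 0 0 0 0 0;0.2 0 0 0 0 0;0.3 0 0 0 0 0;0.3 0 0 0 0 0"
}}

```text
time: 18.98
tool_pos: [491.8, -4.5, 11.8]
tcp_rot: [-90.0, 0.0, -0.6]
ft_force: [-2.2, -1.1, 4.4]
finger_gap: 23.4
```

Request:
{"method": "move_arm", "body": {
  "motion": "0 0 0 0 0 0;0 0 0 0 0 0;0 0 0 0 0 0;0 0 0 0 0 0;0 0 1 0 0 0;0 0 3 0 0 0;0 0 5 0 0 0;-1.5 0 5 0 0 0;-3.5 0 5 0 0 0;-3.5 0 5 0 0 0",
  "fingers": 4.5
}}

```text
time: 19.82
tool_pos: [454.3, -4.3, 61.9]
tcp_rot: [-90.0, 0.1, -0.6]
ft_force: [-0.9, -0.3, -0.3]
finger_gap: 45.1
```

Request:
{"method": "move_arm", "body": {
  "motion": "0 0 0 0 0 0;0 0 0 0 0 0;0 0 0 0 0 0;0 0 0 0 0 0;0 0 0 0 0 0;0 0 -1.5 0 0 0;0 0 -3.5 0 0 0;0 0 -4.5 0 0 0;0 0 -4.5 0 0 0;0 0 -4.5 0 0 0",
  "fingers": 0
}}

```text
time: 20.65
tool_pos: [456.0, -4.4, 16.2]
tcp_rot: [-90.0, 0.1, -0.6]
ft_force: [-0.7, -0.1, 0.8]
finger_gap: 0.3
```

Run:
```python
from m import *
s=readout.sense();print(s["tool_pos"],s["finger_gap"],s["ft_force"])
w=eyes.snapshot("wrist");cv2.imwrite("pics/w7.png",w["image"][200:,120:520])
t=eyes.snapshot("top");print("dot",dot(t))
cv2.imwrite("pics/t7.png",cv2.resize(t["image"][220:320,260:400],None,fx=4,fy=4,interpolation=cv2.INTER_CUBIC))
```

```text
[456.04224271  -4.44120638  16.22646951] 0.26817393888002844 [-0.72353308 -0.06476657  0.79041984]
dot [568.   -4.3  62. ]
```

View pics/w7.png

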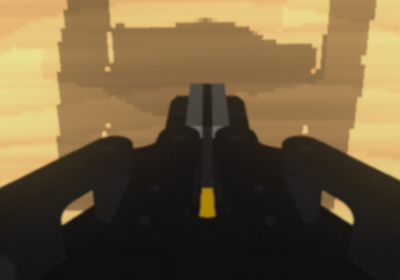

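Request:
{"method": "move_arm", "body": {
  "motion": "0 0 -0.4 0 0 0;0 0 -0.7 0 0 0;0.5 0 -0.7 0 0 0;1 0 -0.7 0 0 0;1.2 0 -0.7 0 0 0;1.2 0 -0.7 0 0 0"
}}

```text
time: 21.25
tool_pos: [469.8, -4.6, 10.2]
tcp_rot: [-90.0, -0.1, -0.6]
ft_force: [-0.1, 0.4, 0.7]
finger_gap: 0.0
```

Request:
{"method": "move_arm", "body": {
  "motion": "0.1 0 0 0 0 0;0.2 0 0 0 0 0;0.3 0 0 0 0 0;0.3 0 0 0 0 0"
}}

```text
time: 21.58
tool_pos: [471.9, -4.5, 9.8]
tcp_rot: [-90.0, -0.0, -0.6]
ft_force: [-0.6, 0.3, -0.6]
finger_gap: 0.1
```

Request:
{"method": "move_arm", "body": {
  "motion": "0.1 0 0 0 0 0;0.2 0 0 0 0 0;0.3 0 0 0 0 0;0.3 0 0 0 0 0"
}}

```text
time: 21.92
tool_pos: [475.0, -4.6, 9.8]
tcp_rot: [-90.0, -0.0, -0.6]
ft_force: [0.2, 0.3, 0.6]
finger_gap: -0.3
```

Request:
{"method": "move_arm", "body": {
  "motion": "0.1 0 0 0 0 0;0.2 0 0 0 0 0;0.2 0 0 0 0 0"
}}

```text
time: 22.17
tool_pos: [476.9, -4.5, 9.8]
tcp_rot: [-90.0, -0.0, -0.6]
ft_force: [0.7, 0.3, 0.6]
finger_gap: -0.3
```

Request:
{"method": "move_arm", "body": {
  "motion": "0.1 0 0 0 0 0;0.2 0 0 0 0 0;0.2 0 0 0 0 0"
}}

```text
time: 22.42
tool_pos: [478.5, -4.5, 9.7]
tcp_rot: [-90.0, 0.1, -0.6]
ft_force: [-3.1, 0.8, 2.3]
finger_gap: 0.3
```

Request:
{"method": "move_arm", "body": {
  "motion": "0.1 0 0 0 0 0;0.2 0 0 0 0 0;0.2 0 0 0 0 0"
}}

```text
time: 22.67
tool_pos: [480.0, -4.5, 9.6]
tcp_rot: [-90.0, 0.1, -0.6]
ft_force: [-5.7, -0.0, 4.9]
finger_gap: -0.0
```

Request:
{"method": "move_arm", "body": {
  "motion": "-0.3 0 0 0 0 0;-1 0 0 0 0 0;-3 0 0 0 0 0;-3 0 2 0 0 0;-3 0 6 0 0 0;-3 0 10 0 0 0;-3 0 12 0 0 0;-3 0 12 0 0 0"
}}

```text
time: 23.33
tool_pos: [454.5, -5.0, 136.1]
tcp_rot: [-90.1, -0.6, -0.6]
ft_force: [-0.2, -1.4, 0.7]
finger_gap: 0.1
```

Run:
```python
from m import *
s=readout.sense();print(s["tool_pos"],s["finger_gap"],s["ft_force"])
w=eyes.snapshot("wrist");t=eyes.snapshot("top");c=eyes.snapshot("scene")
print("dot",dot(t),"deck",deck(t))
a=cv2.resize(c["image"][200:300,260:360],None,fx=4,fy=4,interpolation=cv2.INTER_CUBIC)
b=cv2.resize(w["image"][100:480,130:530],(400,400))
cv2.imwrite("pics/c8.png",np.hstack([a,b]))
```

```text
[454.52692918  -4.97973539 136.11383618] 0.10284663898632757 [-0.23961942 -1.41996207  0.73212415]
dot [568.3  -4.1  62. ] deck [ 7.047e+02  1.087e+02 -6.000e-01  2.897e+02  2.590e+02]
```

View pics/c8.png

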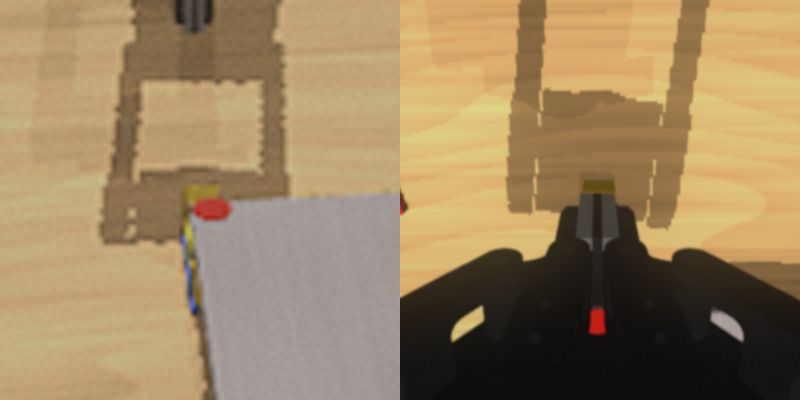

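The left half shows the yellow wedge on the blue packer under the corner by the dot (205,195)-(190,280). The right half shows the lug (598,187) in line with the dot (597,322). The scale has not shifted.

Request:
{"method": "move_arm", "body": {
  "motion": "4 0 -2 0 0 0;8 0 -4 0 0 0;11.7 0 -5.5 0 0 0;11.7 0 -5.5 0 0 0;11.7 0 -5.5 0 0 0;11.7 0 -5.5 0 0 0"
}}

```text
time: 23.98
tool_pos: [565.9, -4.4, 72.5]
tcp_rot: [-90.0, 0.3, -0.6]
ft_force: [0.6, -0.9, -0.7]
finger_gap: -0.0
```

Run:
```python
from m import *
s=readout.sense();print(s["tool_pos"],s["ft_force"])
t=eyes.snapshot("top")
for c in blobs(t["image"],"yellow",15): print("yellow",strip(t,c,28),cv2.contourArea(c))
for c in blobs(t["image"],"blue",8):
    q=strip(t,c,6)
    if abs(q[1])<50: print("blue",q)
```

```text
[565.89343457  -4.36215784  72.50476319] [ 0.61515299 -0.89566666 -0.74160911]
yellow [ 334.3 -285.9   82.1  148.5   39.2] 1184.0
yellow [522.6  -4.    0.9  34.7  19.5] 105.5
```

Request:
{"method": "move_arm", "body": {
  "motion": "0.2 0 -0.4 0 0 0;0.2 0 -0.8 0 0 0;0.2 0 -0.8 0 0 0;0.2 0 -0.8 0 0 0"
}}

```text
time: 24.37
tool_pos: [569.5, -4.5, 67.4]
tcp_rot: [-90.0, -0.1, -0.6]
ft_force: [-0.9, 0.3, 0.5]
finger_gap: -0.4
```

Request:
{"method": "move_arm", "body": {
  "motion": "0 0 -0.05 0 0 0;0 0 -0.1 0 0 0;0 0 -0.1 0 0 0;0 0 -0.1 0 0 0"
}}

```text
time: 24.7
tool_pos: [569.8, -4.6, 65.9]
tcp_rot: [-90.0, -0.0, -0.6]
ft_force: [0.9, 0.7, 0.9]
finger_gap: -0.1
```

Request:
{"method": "move_arm", "body": {
  "motion": "0 0 -0.05 0 0 0;0 0 -0.1 0 0 0;0 0 -0.1 0 0 0;0 0 -0.1 0 0 0"
}}

```text
time: 25.03
tool_pos: [569.7, -4.5, 64.7]
tcp_rot: [-90.0, 0.0, -0.6]
ft_force: [0.2, -0.2, 0.9]
finger_gap: -0.3
```

Request:
{"method": "move_arm", "body": {
  "motion": "0 0 -0.1 0 0 0;0 0 -0.2 0 0 0;0 0 -0.25 0 0 0;0 0 -0.25 0 0 0"
}}

```text
time: 25.37
tool_pos: [569.6, -4.5, 62.0]
tcp_rot: [-90.0, 0.0, -0.6]
ft_force: [-0.1, 0.2, -0.2]
finger_gap: 0.2
```

Request:
{"method": "move_arm", "body": {
  "motion": "0 0 -0.05 0 0 0;0 0 -0.1 0 0 0;0 0 -0.1 0 0 0"
}}

```text
time: 25.62
tool_pos: [569.8, -4.5, 61.4]
tcp_rot: [-90.0, -0.0, -0.6]
ft_force: [-0.4, 0.6, 1.4]
finger_gap: -0.3
```

Request:
{"method": "move_arm", "body": {
  "motion": "0 0 -0.05 0 0 0;0 0 -0.05 0 0 0;0 0 -0.05 0 0 0"
}}

```text
time: 25.87
tool_pos: [569.8, -4.6, 61.4]
tcp_rot: [-90.0, -0.0, -0.6]
ft_force: [-2.0, -1.0, 6.3]
finger_gap: -0.1
```

Request:
{"method": "move_arm", "body": {
  "motion": "0 0 -0.05 0 0 0;0 0 -0.05 0 0 0;0 0 -0.05 0 0 0"
}}

```text
time: 26.12
tool_pos: [569.9, -4.6, 61.3]
tcp_rot: [-90.0, -0.0, -0.6]
ft_force: [-5.5, -0.5, 9.3]
finger_gap: -0.3
```

Request:
{"method": "move_arm", "body": {
  "motion": "0 0 -0.05 0 0 0;0 0 -0.05 0 0 0;0 0 -0.05 0 0 0"
}}

```text
time: 26.37
tool_pos: [569.9, -4.6, 61.2]
tcp_rot: [-90.0, -0.0, -0.6]
ft_force: [-6.6, 0.4, 12.7]
finger_gap: 0.0
```

Request:
{"method": "move_arm", "body": {
  "motion": "0 0 -0.02 0 0 0;0 0 -0.02 0 0 0;0 0 -0.02 0 0 0;0 0 -0.02 0 0 0;0 0 -0.02 0 0 0;0 0 -0.02 0 0 0;0 0 -0.02 0 0 0;0 0 -0.02 0 0 0"
}}

```text
time: 27.03
tool_pos: [569.9, -4.6, 61.2]
tcp_rot: [-90.0, -0.0, -0.6]
ft_force: [-8.5, -0.9, 14.9]
finger_gap: -0.2
```

Request:
{"method": "move_arm", "body": {
  "motion": "0 0 0.1 0 0 0;0 0 0.3 0 0 0;0 0 1 0 0 0;0 0 4 0 0 0;0 0 8 0 0 0;0 0 12 0 0 0;-4 -4 14 0 0 0;-8 -8 14 0 0 0;-10 -12 14 0 0 0;-10 -16 14 0 0 0"
}}

```text
time: 27.87
tool_pos: [476.2, -136.2, 200.3]
tcp_rot: [-90.0, -0.1, -0.5]
ft_force: [-0.0, 0.0, -0.9]
finger_gap: 0.2
```

Request:
{"method": "move_arm", "body": {
  "motion": "-4 -4 0 0 0 0;-8 -8 0 0 0 0;-8 -10 0 0 0 0;-8 -10 0 0 0 0;-8 -10 0 0 0 0;-8 -10 0 0 0 0"
}}

```text
time: 28.37
tool_pos: [398.0, -236.1, 199.4]
tcp_rot: [-90.0, -0.0, -0.7]
ft_force: [0.4, 0.3, 0.1]
finger_gap: 0.0
```

Run:
```python
from m import *
s=readout.sense();print(s["tool_pos"],s["ft_force"])
t=eyes.snapshot("top");c=eyes.snapshot("scene")
print("dot",dot(t),"deck",deck(t))
for c2 in blobs(t["image"],"yellow",15): print("yellow",strip(t,c2,17),cv2.contourArea(c2))
for c2 in blobs(t["image"],"blue",5):
    q=strip(t,c2,6)
    if abs(q[1])<50: print("blue",q)
a=cv2.resize(t["image"][240:300,290:370],(500,375),interpolation=cv2.INTER_CUBIC)
b=cv2.resize(c["image"][220:300,270:330],(281,375),interpolation=cv2.INTER_CUBIC)
cv2.imwrite("pics/f9.png",np.hstack([a,b]))
```

```text
[ 397.96685653 -236.14017727  199.3638748 ] [0.3978794  0.3108977  0.08122754]
dot [567.9  -4.3  62. ] deck [ 7.046e+02  1.086e+02 -6.000e-01  2.898e+02  2.592e+02]
yellow [ 313.5 -346.1  -89.    28.3   14.8] 68.5
yellow [ 346.7 -221.6  -38.    41.8   21.3] 104.5
yellow [535.5  -5.2   1.   46.1  21.9] 175.0
```

View pics/f9.png

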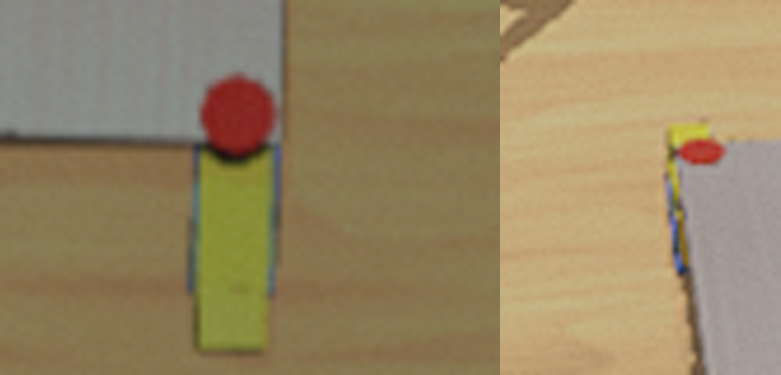

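The final view shows the wedge lying straight on the blue packer (235,250) under the dot (238,113), with no rise or shift of the deck. Handing in.

```bash
python3 -c "
from bench import r
print(r.hand_in())"
```

```text
the job is handed in; nothing more can be done
None
```

The short foot now rests on the thin blue packer with the yellow wedge on top, the press test passed, and I handed the job in at about 28 s of the 72 s allowed.

- **Gap:** I pressed the dot once beforehand to gauge it. The foot reached the bench about 11.5 mm down, at about 21 N, and the scale slid about 1 mm. That gap called for the thin packer.
- **Shimming:** I laid the packer flat under the foot and slid the wedge in on top. I released it, then pushed the lug from behind until it resisted with about 6 N.
- **Press test:** Pressing the red dot at 12.7 to 14.9 N for about 0.7 s sank it only about 0.2 mm. The deck met the finger at about 61.4 mm, the same as before shimming to within 1 mm, so the scale was not jacked up.
- **Last camera check:** The scale was within 1 mm of where it stood before the shims went in. The wedge lay straight on the packer, its lug end overhanging the packer by about 20 mm on the near side. I did not touch the clutter, though I made no final measurement of it.

Two readings were less clean:
- **Obscured wedge:** One reading of the wedge position, taken before the press, was partly hidden by the gripper. I ignored it, and the later clear view looked right.
- **Sideways force:** About 8 N of sideways force went with the final press, but nothing moved.

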